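Tie down the test box and hold its flap at the mark

TASK

First swing the orange-tipped hold-down arm down until it lies fully home in the brass fork on the side of the blue test box; only then raise the box's grey flap by its yellow bar until the flap's black pointer meets the red index on the white angle scale. Finish while still holding the flap there with the gripper, because it falls shut by itself; leave the index where it is set, the arm down in its fork, and the other things on the bench undisturbed.

Things in the scene. Friction and masses are not known exactly. Their poses are not given: they have to be found in the camera images.
- station: Fixed plywood base board, 15 mm thick, x -175 to +205, y -135 to +135 mm. Origin on the bench under the box's middle, z up. Carries a blue open box, 200 (x) x 180 (y) mm, rim 100 mm above the bench; flap hinge along its +y rim, flap bar at -y, hold-down arm beside its -x wall; white angle scale (radius 100 to 124 mm about the hinge line, x 110 to 114 mm) and index at +x
- flap: Grey lid panel 200 x 184 x 8 mm, about 0.6 kg, shut at the start. Origin mid-length on its hinge line (its x axis), 90 mm to the station's +y, 100 mm above the bench. Shut, its axes equal the station's and it runs from the origin to -y, underside at z = 0. It opens about its -x axis, the -y edge rising; turns freely up to 1.3 rad and falls shut when let go
- flap_handle (a point): Middle of the flap's yellow round bar: 12 mm diameter, along the flap's x, 100 mm clear between its two arms, 224 mm from the hinge line, 4 mm above the flap's underside plane. 34 mm clear between bar and panel edge; nothing under the shut bar down to the base board
- flap_pointer (a point): Inner end of the black pointer on the flap, 128 mm from the hinge line in the flap's underside plane, at the station's x +120 mm
- index_mark (a point): Outer end of the red index tab (30 x 12 x 6 mm) on the angle scale, 128 mm from the hinge line, at the station's x +120 mm. At the marked angle flap_pointer coincides with it. It is set anywhere from 0.45 to 1.0 rad above the shut flap and is stiff
- holdarm (a joint): Hold-down arm's angle q in rad: 0 = level, home in the brass fork (end stop); 1 to 1.75 at the start. Steel bar 12 wide (station x), 10 thick, 140 mm long, the last 35 mm orange, 16 wide, 12 thick. It points from its pivot along station -y cos q + z sin q, stays where left; about 1.5 N at its end moves it. Fork 45 to 65 mm from the pivot, prongs 2 mm above the closed arm
- holdarm_pivot (a point): Centre of the arm's pivot, 70 mm above the bench, in the arm's middle plane, 135 mm to the station's -x (35 mm from the box wall) and 60 mm to its +y
- holdarm_tip (a point): Middle of the arm's orange free end, 140 mm from the pivot
- adapter_a: Loose brass connector adapter, 22 mm diameter, 36 mm tall, standing on the base board beyond the scale; origin under its centre; bystander
- adapter_b: Loose steel connector adapter, 22 mm diameter, 36 mm tall, standing on the base board beyond the scale; origin under its centre; bystander
- spool: Small upright spool, plywood ends 100 mm across and yellow core, 80 mm tall, to the right; origin under its centre; bystander
- wrench: Loose steel wrench lying on the right; bystander
- mug: White mug, 80 mm across, 90 mm tall, on the left; origin under its centre; bystander
- jar: Amber jar, 64 mm diameter, 110 mm tall, on the left; origin under its centre; bystander
- screwdriver: Loose screwdriver lying on the left; bystander

How it is judged:
On the way, in this order (a step that is already met when the one before it is completed fails the run):
1. the hold-down arm lies home in its fork while the flap is still shut (value of joint holdarm below 0.06 rad and angle between flap's own z axis and vertical below 0.1 rad), for 0.2 s.
2. the flap's pointer is held at the index (distance between flap_pointer and index_mark below 0.01 m and contact force between flap and the fingers above 0.5 N), for 0.3 s.
At the end, for the whole second after the job is handed in: The fingers still hold the flap (contact above 0.5 N) at rest (under 0.1 rad/s), its pointer within 10 mm (about 4.5 degrees) of the red index, the hold-down arm within 0.08 rad of home in its fork, and the index not shifted by 8 mm or more (all of step 2 and value of joint holdarm below 0.08 rad and angular speed of flap below 0.1 rad/s and distance of index_mark from where it was at the start of the episode below 0.008 m); the arm keeps its last pose, push and grip.
It fails at once if the flap is raised before the hold-down arm is down (angle between flap's own z axis and vertical above 0.12 rad and value of joint holdarm above 0.15 rad).
It fails at once if the red index is pushed along the scale (distance of index_mark from where it was at the start of the episode above 0.012 m).
It fails at once if a bystander is pushed or knocked over (distance of any of adapter_a, adapter_b, spool, wrench, mug, jar, screwdriver from where it was at the start of the episode above 0.03 m or angle between any of adapter_a, adapter_b, spool, mug, jar's own z axis and vertical above 0.5 rad).
It also fails if it takes over 58 s, if anything falls off the work surface, if the arm or the gripper's body presses on something with over 40 N, if the wrist force passes 120 N, or if a joint passes its speed limit or range.

ROBOT

A 7-joint arm with a two-finger parallel gripper is mounted at the origin on the work surface. World frame = base frame: x ahead of the robot, y to its left, z up, the work surface at z = 0. Lengths are in m, angles in rad, forces in N, time in s.
With the tool pointing down it reaches from about 0.35 to 0.9 m from the base axis. Payload 8.1 kg.
Tool frame: the origin (TCP) lies where the fingers leave the gripper's body, on its centre line; the fingertips stand 66 mm ahead of it and the grasp point (between the pads) lies 47 mm ahead of it (arm.tip_reach is the distance from the TCP to the fingertips, in m); z points along the fingers, y is the direction in which the jaws open and shut (so a half turn about z gives the same grasp; the last joint's range is limited). The gripper opens to 92 mm and grips with 3 to 60 N. Pads are 19 mm wide; open, the fingers measure 130 mm over their backs; the gripper's body (75 mm by 190 mm) begins 47 mm behind the grasp point.
Start: joints at [-1.441, 0.434, 0.025, 1.573, -0.012, 1.134, -0.075], TCP at [0.144, 0.608, 0.292] pointing down, gripper open.
Joint ranges: [-2.62, 2.62], [-0.44, 2.09], [-1.27, 1.32], [0.08, 2.57], [-1.32, 4.46], [0.12, 2], [-2.74, 2.74]. Speed limits (rad/s): [2.22, 2.22, 3.01, 3.01, 3.14, 3.14, 3.14].

INTERFACE

Orientations are given as a rotation vector (axis times angle).
In Python, from cell import arm gives the robot as it stands.
- The arm moves only by the tool carry_out, never from a script. Its argument "plan" is a list of rows, each a list of 5 numbers: the shift along the world's x, y, z in cm, then the turn about the world's z in rad, then the finger opening in cm, from 0 to 9.18. In form: [[tx, ty, tz, spin, fingers], ...]. A call has 1 to 20 rows; each row is the pose to reach, as a shift and turn from the pose measured when the call began; what a row does not reach only later rows make up. A row lasts 1/10 s, in which the tool goes at most 50 mm and 8.59 degrees, less where a joint would pass 70% of its speed; a pose out of reach is approached as far as the arm can. A call with a gripper value outside its range is refused whole. The fingers move at their own pace and stop on an object; "squeeze" is the grip in N (left out, the last holds). Time passes only in rows, so rows that repeat a pose let the fingers close. It gives the time, the measured TCP pose, the force and the opening at its end, in the units of the state.
- arm.observe(): the state, without advancing time (a new reading comes with each control period).
- arm.get_image(name): name is "side" or "top" or "wrist"; returns (picture, depth): 420x560x3 uint8, red, green, blue; 420x560 float32, m along the optical axis (not along the pixel's ray), 0 where there is no reading.
- arm.get_calibration(name): a dict with "intrinsics" (3x3 intrinsics, pixels), "D" ([k1, k2, p1, p2, k3] as OpenCV has them; the pictures are not rectified), "rvec" (rotation vector, rad) and "tvec" (3), from world to camera coordinates, as OpenCV has them; the wrist camera has in their place "tool_from_camera" (4x4, takes a point from camera to tool coordinates, whose origin is the TCP and whose axes are the flange's). Camera axes: x right, y down, z forward; pixel columns grow to the right and rows downward; lengths in m; the calibration is good to about 2 mm. A picture is of the moment at which its call begins: read the wrist's pose just before it. get_calibration takes no time and is no camera call.
- arm.sign_off(): hands the job in, once; it reports no verdict.
The state is a dict: "clock": time; "joints": joint angles; "dq": joint speeds; "joint_efforts": joint torques, N m; "position": TCP position; "ee_rot": TCP orientation; "force": force on the tool from outside, world axes, zero at the start; "ft_torque": the same for the moment, N m; "width": opening from 0.0 (shut) to 1.0 (fully open).
Only numpy, scipy, OpenCV 4.12 (cv2) and the standard library are available. Lean on these libraries where they do the work, as an engineer would, in place of code of your own. Each camera call takes 0.05 s, during which the arm holds its last target. There are 200 camera calls.

## Working session

There is one attempt and no reset: what is moved stays moved. The work goes in short steps, Python scripts to look and compute and a tool call to move; the robot and the scene stay as the last step left them, time stands still between calls to the robot, and variables do not carry over. Pictures are saved under pics/ and viewed, about 8 in all and at most 12, crops included, and the job is handed in when it is done.

Besides the shell and the picture viewer there is one more tool, called after "Emit:" in YAML: its name, and indented under it one key for each argument. carry_out: Moves the arm, as the interface text tells. Its arguments: {"type":"object","properties":{"plan":{"type":"array"},"squeeze":{"type":"number"}},"required":["plan"]}

```bash
mkdir -p pics; cat > h.py <<'E'
import numpy as np, cv2
from cell import arm
def cal(n):
    c=arm.get_calibration(n); return np.array(c["intrinsics"]),np.array(c["D"]),c
def w2c(n,st=None):
    K,D,c=cal(n)
    if n=="wrist":
        T=np.eye(4);T[:3,:3]=cv2.Rodrigues(np.array(st["ee_rot"],float))[0];T[:3,3]=st["position"]
        M=np.linalg.inv(T@np.array(c["tool_from_camera"]))
        return K,D,M[:3,:3],M[:3,3]
    return K,D,cv2.Rodrigues(np.array(c["rvec"],float))[0],np.array(c["tvec"]).ravel()
def pts(n,uv,depth,st=None):
    K,D,R,t=w2c(n,st); uv=np.asarray(uv,float).reshape(-1,2)
    r=cv2.undistortPoints(uv[:,None],K,D)[:,0]
    z=depth[uv[:,1].astype(int),uv[:,0].astype(int)]
    return (np.c_[r*z[:,None],z]-t)@R
def ray(n,uv,h,st=None):
    K,D,R,t=w2c(n,st); uv=np.asarray(uv,float).reshape(-1,2)
    r=cv2.undistortPoints(uv[:,None],K,D)[:,0]; d=np.c_[r,np.ones(len(r))]@R; o=-R.T@t
    return o+d*((h-o[2])/d[:,2])[:,None]
def proj(n,P,st=None):
    K,D,R,t=w2c(n,st); return cv2.projectPoints(np.asarray(P,float).reshape(-1,3),R,t,K,D)[0][:,0]
E
python3 - <<'E'
from h import *
print(arm.observe())
for n in("top","side"):
    im,d=arm.get_image(n); cv2.imwrite(f"pics/{n}0.png",im[:,:,::-1]); np.savez(f"{n}0.npz",im=im,d=d)
    K,D,R,t=w2c(n); print(n,-R.T@t,R[2])
E
```

```text
{'clock': 0.0, 'joints': array([-1.44058204,  0.43521566,  0.02499047,  1.5741268 , -0.01157705,
        1.13400484, -0.07511529]), 'dq': array([ 0.00030982,  0.00018679,  0.00031847, -0.0002988 , -0.00037668,
       -0.00121883, -0.00060768]), 'joint_efforts': array([ 2.52865184e-04, -6.67841935e+01,  9.85755399e-01, -3.14456964e+01,
       -6.02621608e-02,  4.28650528e-02,  1.32721516e-04]), 'position': array([0.1441637 , 0.6077091 , 0.29143817]), 'ee_rot': array([-3.65019633e-01, -3.12030027e+00,  2.52908909e-03]), 'force': array([ 0.34375541, -0.33250729,  0.31633597]), 'ft_torque': array([ 0.01425873,  0.01183917, -0.01979028]), 'width': 0.9982755004579933}
top [ 0.34266884 -0.01236385  1.74035435] [ 0.14607443  0.00566854 -0.98925736]
side [0.28984645 1.23078653 1.2134382 ] [ 0.1780449  -0.7282509  -0.66177839]
```

View pics/top0.png

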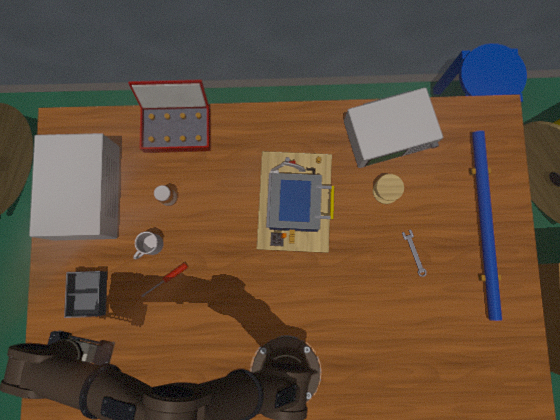

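View pics/side0.png

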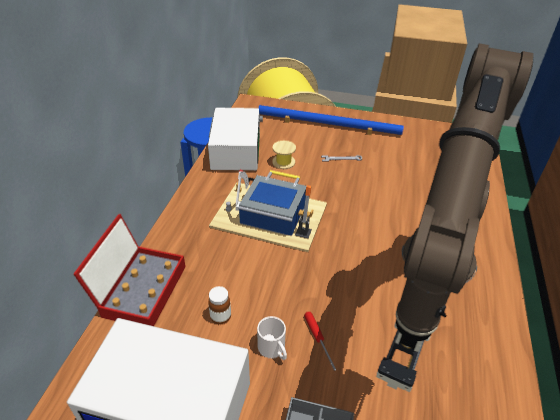

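The top view shows the station at about px (295,202), with the bar at the right (world −y), the scale at the top (world +x) and the hold-down arm at the bottom, nearest the robot. I'll measure it roughly.

```bash
python3 - <<'E'
from h import *
z=np.load("top0.npz");im,d=z["im"],z["d"]
hsv=cv2.cvtColor(im,cv2.COLOR_RGB2HSV)
# board: outer rect of light plywood
m=np.zeros(d.shape,np.uint8); 
sub=cv2.inRange(hsv,(15,60,150),(28,160,255)); m[145:258,250:338]=sub[145:258,250:338]
c=max(cv2.findContours(cv2.morphologyEx(m,cv2.MORPH_CLOSE,np.ones((5,5))),0,2)[0],key=cv2.contourArea)
r=cv2.minAreaRect(c);print(r); b=cv2.boxPoints(r);P=ray("top",b,.015);print(P)
ctr=P.mean(0);print("ctr",ctr,[np.linalg.norm(P[i]-P[i-1]) for i in range(4)])
y=cv2.inRange(hsv,(22,170,120),(35,255,255));mm=np.zeros_like(y);mm[170:230,315:345]=y[170:230,315:345]
c=max(cv2.findContours(mm,0,2)[0],key=cv2.contourArea);print("bar",cv2.minAreaRect(c),ray("top",[cv2.minAreaRect(c)[0]],.11))
for nm in("top","side"):
    im=np.load(nm+"0.npz")["im"]
    x0,x1,y0,y1=(250,345,145,260) if nm=="top" else (205,335,160,250)
    cr=cv2.resize(im[y0:y1,x0:x1],None,fx=5,fy=5,interpolation=cv2.INTER_CUBIC)
    cv2.imwrite(f"pics/{nm}crop.png",cr[:,:,::-1])
E
```

```text
((294.7290954589844, 201.30386352539062), (70.91567993164062, 97.88361358642578), 2.7927021980285645)
[[ 0.44839788  0.09634722  0.015     ]
 [ 0.82548993  0.07082241  0.015     ]
 [ 0.803678   -0.20227956  0.015     ]
 [ 0.42830327 -0.16845778  0.015     ]]
ctr [ 0.62646727 -0.05089193  0.015     ] [np.float64(0.26556634265540535), np.float64(0.37795493231598487), np.float64(0.27397161682014615), np.float64(0.37689534115483586)]
bar ((331.5, 202.0), (32.0, 3.0), 90.0) [[ 0.60179717 -0.1806591   0.11      ]]
```

View pics/sidecrop.png

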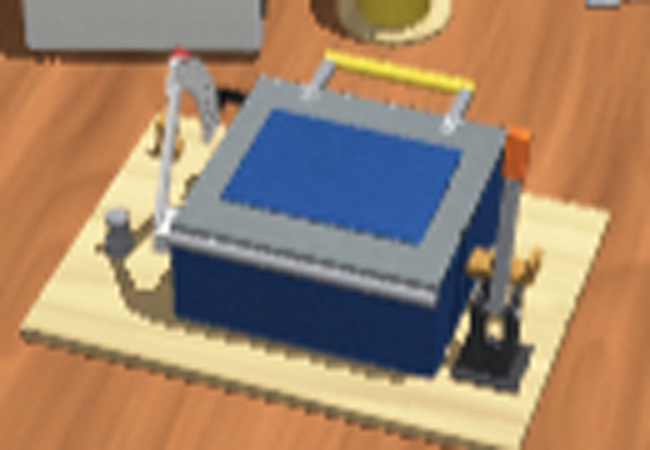

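The side crop shows the bar at the top, the hold-down arm upright at the right with its orange tip, and the scale with the red index at its very top on the left. The board measures 378×270 mm, which matches the given size. The station origin is about (0.612,−0.050) with a yaw of about −0.08, and the bar position agrees. Next I'll move over the station for wrist views.

```bash
python3 -c "
from h import *
print(np.round(arm.get_calibration('wrist')['tool_from_camera'],3)); print(cal('wrist')[0])"
```

```text
[[-0.    -0.962 -0.272  0.074]
 [ 1.    -0.    -0.001 -0.   ]
 [ 0.    -0.272  0.962 -0.093]
 [ 0.     0.     0.     1.   ]]
[[323.82232289   0.         277.82596463]
 [  0.         323.82232289 209.30509491]
 [  0.           0.           1.        ]]
```

Emit:
carry_out:
  plan:
    - [2,-4,4,0.02,9]
    - [4,-8,8,0.05,9]
    - [6,-12,12,0.08,9]
    - [8,-16,16,0.1,9]
    - [10,-20,18,0.12,9]
    - [12,-24,18,0.15,9]
    - [14,-28,18,0.15,9]
    - [16,-32,18,0.15,9]
    - [18,-36,18,0.15,9]
    - [20,-40,18,0.15,6]
    - [22,-44,18,0.15,3]
    - [24,-48,18,0.15,0]
    - [26,-52,18,0.15,0]
    - [28,-56,18,0.15,0]
    - [30,-60,18,0.15,0]
    - [32,-63,18,0.15,0]
    - [34,-65,18,0.15,0]
    - [34,-65,18,0.15,0]
    - [34,-65,18,0.15,0]
    - [34,-65,18,0.15,0]

```text
clock: 2.1
position: [0.4837, -0.0413, 0.4713]
ee_rot: [-0.128, -3.138, 0.002]
force: [0.2, -0.5, -0.2]
width: 0.074
```

```bash
python3 - <<'E'
from h import *
st=arm.observe();im,d=arm.get_image("wrist");np.savez("w1.npz",im=im,d=d,p=st["position"],r=st["ee_rot"])
cv2.imwrite("pics/w1.png",im[:,:,::-1]); print(st["position"],st["ee_rot"],st["clock"])
a=-.08;R=np.array([[np.cos(a),-np.sin(a),0],[np.sin(a),np.cos(a),0],[0,0,1]]);o=[.6115,-.0497,0]
for P in([0,-.134,.104],[-.135,.06,.07],[-.135,.06,.21],[.11,.09,.1],[-.175,-.135,.015],[.205,-.135,.015]):print(P,proj("wrist",R@P+o,st).round())
E
```

```text
[ 0.48368977 -0.04129799  0.47129862] [-1.28255963e-01 -3.13822603e+00  1.54073552e-03] 2.1
[0, -0.134, 0.104] [[193. 255.]]
[-0.135, 0.06, 0.07] [[319. 164.]]
[-0.135, 0.06, 0.21] [[334. 181.]]
[0.11, 0.09, 0.1] [[335. 316.]]
[-0.175, -0.135, 0.015] [[198. 135.]]
[0.205, -0.135, 0.015] [[211. 333.]]
```

View pics/w1.png

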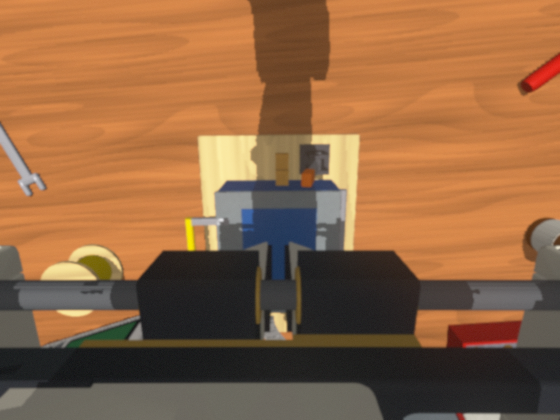

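The wrist view has the board corners at (198,135) and (359,135), as predicted to within 1 px, the bar at x≈190 and the orange tip at (307,178). Next I'll solve the hold-down arm angle and the index angle by casting rays onto their planes.

```bash
cat >> h.py <<'E'
a=-.08;RS=np.array([[np.cos(a),-np.sin(a),0],[np.sin(a),np.cos(a),0],[0,0,1]]);OS=np.array([.6115,-.0497,0])
def raysx(n,uv,x,st=None):  # ray onto station plane x, station coords
    K,D,R,t=w2c(n,st); uv=np.asarray(uv,float).reshape(-1,2)
    r=cv2.undistortPoints(uv[:,None],K,D)[:,0]; d=np.c_[r,np.ones(len(r))]@R@RS; o=(-R.T@t-OS)@RS
    return o+d*((x-o[0])/d[:,0])[:,None]
def blob(im,lo,hi,box):
    x0,x1,y0,y1=box; m=cv2.inRange(cv2.cvtColor(im,cv2.COLOR_RGB2HSV),lo,hi); k=np.zeros_like(m);k[y0:y1,x0:x1]=m[y0:y1,x0:x1]
    ys,xs=np.nonzero(k); return np.c_[xs,ys]
E
python3 - <<'E'
from h import *
for n,box in(("side",(300,320,180,205)),("top",(270,300,225,250)),("w1",(290,325,165,192))):
    z=np.load(n+("" if n=="w1" else "0")+".npz");st=None
    nm=n
    if n=="w1":nm="wrist";st=dict(position=z["p"],ee_rot=z["r"])
    b=blob(z["im"],(3,190,110),(14,255,255),box)
    if len(b)==0:print(n,"none");continue
    c=b.mean(0);P=raysx(nm,[c],-.135,st)[0];e=P-[-.135,.06,.07]
    print(n,len(b),c,b.min(0),b.max(0),P,"q",np.arctan2(e[2],-e[1]),np.hypot(e[1],e[2]))
    if n!="w1":
        bx=(230,260,160,180) if n=="side" else (285,305,150,170)
        b=blob(z["im"],(0,130,90),(6,255,255),bx);b=np.r_[b,blob(z["im"],(172,130,90),(180,255,255),bx)]
        if len(b):
            c=b.mean(0);P=raysx(n,[c],.117,st)[0];e=P-[0,.09,.1];print("idx",len(b),c,P,np.arctan2(e[2],-e[1]),np.hypot(e[1],e[2]))
    for q in(1.2,1.3,1.4,1.5,1.6,1.7): print(q,proj(nm,RS@[-.135,.06-.1225*np.cos(q),.07+.1225*np.sin(q)]+OS,st).round(1),end=" ")
    if st is None:
      for t in(.45,.6,.8,1.0): print("i",t,proj(nm,RS@[.117,.09-.123*np.cos(t),.1+.123*np.sin(t)]+OS,st).round(1),end=" ")
    print("bar",proj(nm,RS@[0,-.134,.104]+OS,st).round(1))
E
```

```text
side 39 [307.87179487 190.15384615] [306 186] [310 195] [-0.135       0.03342407  0.19361668] q 1.3590329544772448 0.12644114292062889
idx 4 [240.5 170. ] [0.117      0.02091152 0.20543341] 0.9907177701905812 0.1260532471963129
1.2 [[309.1 189.2]] 1.3 [[308.3 190.3]] 1.4 [[307.4 191.8]] 1.5 [[306.4 193.6]] 1.6 [[305.4 195.8]] 1.7 [[304.3 198.2]] i 0.45 [[245.3 174.9]] i 0.6 [[244.2 172.9]] i 0.8 [[242.4 171.2]] i 1.0 [[240.2 170.9]] bar [[284.8 174.6]]
top 9 [283. 235.] [282 233] [285 237] [-0.135       0.03521032  0.20065092] q 1.3832855403322126 0.13298192367112796
idx 13 [292.         161.76923077] [0.117      0.01767644 0.20754478] 0.9787680939997226 0.12960160805485488
1.2 [[288.8 235.7]] 1.3 [[285.4 235.5]] 1.4 [[281.9 235.2]] 1.5 [[278.3 235. ]] 1.6 [[274.6 234.8]] 1.7 [[271.  234.6]] i 0.45 [[302.7 166.1]] i 0.6 [[300.2 164.9]] i 0.8 [[295.8 163.3]] i 1.0 [[290.3 162. ]] bar [[332.1 202.5]]
w1 141 [307.21985816 177.79432624] [302 170] [312 185] [-0.135       0.03171662  0.19054602] q 1.3403376315235416 0.12381959444002912
1.2 [[293.2 176.9]] 1.3 [[303.2 177.4]] 1.4 [[313.6 177.8]] 1.5 [[324.2 178. ]] 1.6 [[334.8 178. ]] 1.7 [[345.2 177.9]] bar [[192.6 254.8]]
```

View pics/topcrop.png

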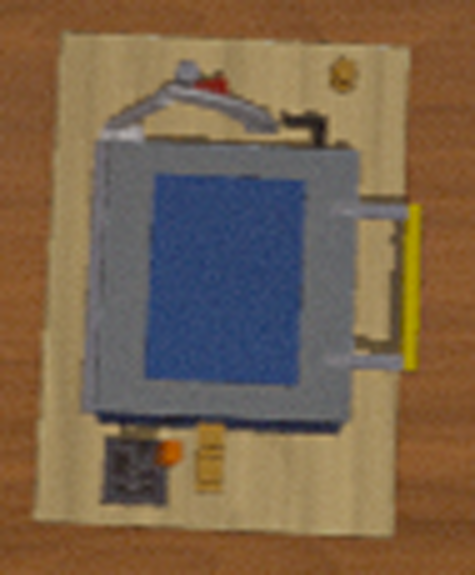

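```bash
python3 - <<'E'
from h import *
p=np.array(arm.observe()["position"]);print(p)
def tcp(q,rho=.125,h=.006):
    y=.06-rho*np.cos(q)+h*np.sin(q)+.019; z=.07+rho*np.sin(q)+h*np.cos(q)+.066
    return RS@[-.135,y,z]+OS
print("pre",((tcp(1.36,.125,.035)-p)*100).round(1), "abs",tcp(1.36,.125,.035))
p0=tcp(1.36,.125,.035)
for q in(1.4,1.2,1.1,1,.9,.8,.7,.6,.5,.4,.3,.2,.1,.05,0):print(q,((tcp(q)-p0)*100).round(1))
E
```

```text
[ 0.48368487 -0.04120609  0.47141917]
pre [  0.    8.9 -20.6] abs [0.48388998 0.04788043 0.26555643]
1.4 [-0.2 -2.3 -0.5]
1.2 [-0.4 -4.8 -1.1]
1.1 [-0.5 -5.9 -1.5]
1 [-0.6 -7.  -2.1]
0.9 [-0.6 -8.1 -2.8]
0.8 [-0.7 -9.1 -3.6]
0.7 [-0.8 -9.9 -4.4]
0.6 [ -0.9 -10.8  -5.4]
0.5 [ -0.9 -11.5  -6.4]
0.4 [ -1.  -12.   -7.5]
0.3 [ -1.  -12.5  -8.7]
0.2 [ -1.  -12.9  -9.9]
0.1 [ -1.1 -13.1 -11.1]
0.05 [ -1.1 -13.2 -11.7]
0 [ -1.1 -13.3 -12.4]
```

Emit:
carry_out:
  plan:
    - [0,4.5,0,0,0]
    - [0,8.9,-1,0,0]
    - [0,8.9,-5,0,0]
    - [0,8.9,-9,0,0]
    - [0,8.9,-13,0,0]
    - [0,8.9,-17,0,0]
    - [0,8.9,-19.5,0,0]
    - [0,8.9,-20.6,0,0]
    - [0,8.9,-20.6,0,0]
    - [0,8.9,-20.6,0,0]

```text
clock: 3.15
position: [0.4842, 0.0481, 0.2666]
ee_rot: [0.127, 3.138, -0.0]
force: [0.5, -0.4, 0.0]
width: 0.006
```

```bash
python3 - <<'E'
from h import *
st=arm.observe();print(st["clock"],st["position"],st["force"])
im,d=arm.get_image("wrist");im2,_=arm.get_image("side")
cv2.imwrite("pics/w2.png",np.hstack([im[:, :,::-1][60:360,100:460],cv2.resize(im2[150:250,205:335,::-1],(390,300))]))
E
```

```text
3.15 [0.48421269 0.04813823 0.26660435] [ 0.46895029 -0.35055093  0.0328276 ]
```

View pics/w2.png

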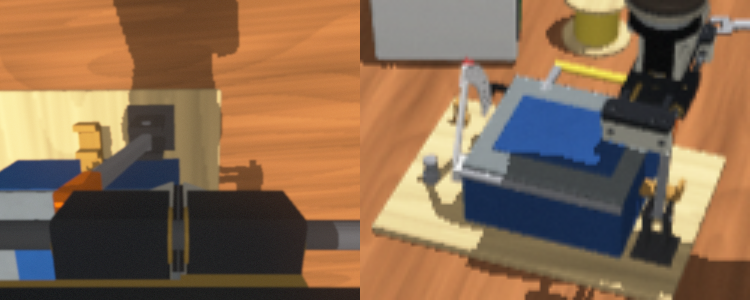

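The fingertips stand on the +y side of the hold-down arm, with the orange tip to their left, so nothing is in the way. Now the sweep.

Emit:
carry_out:
  plan:
    - [-0.2,-2.3,-0.5,0,0]
    - [-0.3,-3.5,-0.8,0,0]
    - [-0.4,-4.8,-1.1,0,0]
    - [-0.5,-5.9,-1.5,0,0]
    - [-0.6,-7.0,-2.1,0,0]
    - [-0.6,-8.1,-2.8,0,0]
    - [-0.7,-9.1,-3.6,0,0]
    - [-0.8,-9.9,-4.4,0,0]
    - [-0.9,-10.8,-5.4,0,0]
    - [-0.9,-11.5,-6.4,0,0]
    - [-1.0,-12.0,-7.5,0,0]
    - [-1.0,-12.0,-7.5,0,0]

```text
clock: 4.45
position: [0.4736, -0.0726, 0.1905]
ee_rot: [-0.129, -3.139, 0.0]
force: [0.6, -0.0, 0.5]
width: 0.005
```

```bash
python3 - <<'E'
from h import *
st=arm.observe();print(st["clock"],st["position"],st["force"])
im,d=arm.get_image("wrist");im2,_=arm.get_image("side")
cv2.imwrite("pics/w3.png",np.hstack([im[:, :,::-1][60:360,100:460],cv2.resize(im2[150:250,205:335,::-1],(390,300))]))
E
```

```text
4.45 [ 0.47357634 -0.07257272  0.19050245] [ 0.60727199 -0.02190403  0.52620262]
```

View pics/w3.png

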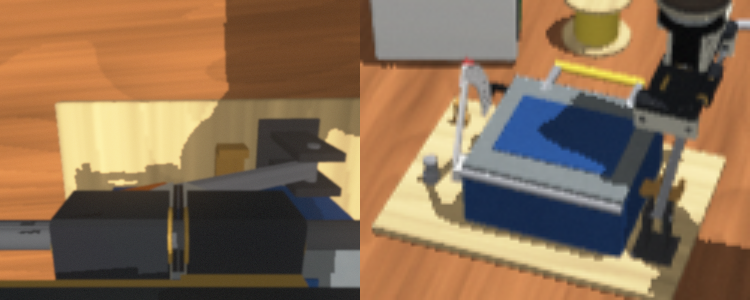

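The arm is following: its bar runs under the fingers and the orange end is just past them. I'll press it the rest of the way home.

Emit:
carry_out:
  plan:
    - [0,-0.5,-1.1,0,0]
    - [0,-0.8,-2.3,0,0]
    - [0,-1.1,-3.5,0,0]
    - [0,-1.2,-4.1,0,0]
    - [0,-1.2,-4.5,0,0]
    - [0,-1.2,-4.8,0,0]
    - [0,-1.2,-4.9,0,0]
    - [0,-1.2,-4.9,0,0]
    - [0,-1.2,-4.9,0,0]

```text
clock: 5.45
position: [0.4745, -0.0838, 0.1429]
ee_rot: [0.127, 3.137, 0.0]
force: [-0.5, -0.1, 0.4]
width: 0.005
```

Emit:
carry_out:
  plan:
    - [0,0,-0.1,0,0]
    - [0,0,-0.2,0,0]
    - [0,0,-0.3,0,0]
    - [0,0,-0.3,0,0]
    - [0,0,-0.3,0,0]

```text
clock: 5.95
position: [0.4748, -0.0838, 0.1406]
ee_rot: [0.127, 3.137, 0.001]
force: [-3.1, 0.6, 12.8]
width: 0.006
```

It met the stop: 12.8 N with the tips at 74.6 mm, against an expected home top surface of 75–76 mm. I'll dwell there, lift, then move over the bar and check.

Emit:
carry_out:
  plan:
    - [0,0,-0.3,0,0]
    - [0,0,-0.3,0,0]
    - [0,0,2,0,0]
    - [0,0,6,0,0]
    - [0,0,10,0,2]
    - [3,-2.5,12,0,3.2]
    - [7,-5,12,0,3.2]
    - [11,-8,12,0,3.2]
    - [12.6,-9.9,12,0,3.2]
    - [12.6,-9.9,12,0,3.2]
    - [12.6,-9.9,12,0,3.2]

```text
clock: 7.05
position: [0.6004, -0.1832, 0.2599]
ee_rot: [0.129, 3.138, 0.001]
force: [-0.1, 1.1, -0.5]
width: 0.35
```

```bash
python3 - <<'E'
from h import *
st=arm.observe();print(st["clock"],st["position"],st["ee_rot"],st["force"],st["width"]*9.18)
im,d=arm.get_image("wrist");im2,_=arm.get_image("side");np.savez("w4.npz",im=im,d=d)
print("bar ends",proj("wrist",[RS@[s,-.134,.104]+OS for s in(-.05,0,.05)],st).round(1))
o=[-.135,-.0625,.07];print("orange exp",proj("wrist",RS@o+OS,st).round(1),proj("side",RS@o+OS).round(1))
b=blob(im,(22,150,80),(35,255,255),(0,560,0,420));print("yellow",len(b),b.min(0),b.max(0)) if len(b) else None
b=blob(im,(3,190,110),(14,255,255),(0,560,0,420));print("orange",len(b),np.median(b,0)) if len(b) else None
cv2.imwrite("pics/w4.png",np.hstack([cv2.resize(im[:,:,::-1],(400,300)),cv2.resize(im2[150:250,205:335,::-1],(390,300))]))
E
```

```text
7.05 [ 0.60039039 -0.18315288  0.25991318] [1.28887401e-01 3.13787447e+00 1.37332084e-03] [-0.13965608  1.06061964 -0.48801457] 3.2160724135607306
bar ends [[277.9 151.2]
 [278.  214.2]
 [278.2 271. ]]
orange exp [[368.5  37.3]] [[313.  200.5]]
yellow 3074 [ 66 138] [284 279]
orange 125 [355.  45.]
```

View pics/w4.png

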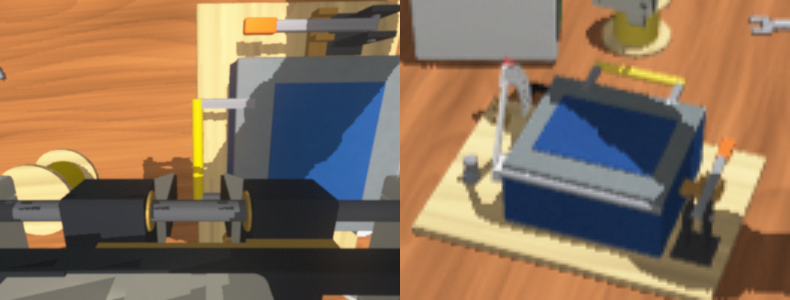

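Bar at column ≈276, against 278 predicted, so it's centred between the fingers. The arm looks down in its fork; I'll check its height by depth.

```bash
python3 - <<'E'
from h import *
st=arm.observe();z=np.load("w4.npz")
hs=cv2.cvtColor(z["im"],cv2.COLOR_RGB2HSV);print(hs[36,365],hs[36,350])
b=blob(z["im"],(5,150,150),(18,255,255),(335,395,15,55));P=pts("wrist",b,z["d"],st);S=(P-OS)@RS;print(len(b),np.median(S,0),np.percentile(S,[5,95],axis=0))
uv=[[400+i*15,34] for i in range(8)];print(((pts("wrist",uv,z["d"],st)-OS)@RS).round(4))
b=blob(z["im"],(22,150,80),(35,255,255),(262,290,138,240));print("bar",np.median((pts("wrist",b,z["d"],st)-OS)@RS,0))
E
```

```text
[ 18 203 254] [ 18 191 254]
1032 [-0.13482432 -0.0664842   0.07651188] [[-0.14219606 -0.08233539  0.07328462]
 [-0.12811678 -0.05122074  0.0778754 ]]
[[-0.1365 -0.0385  0.0755]
 [-0.1364 -0.027   0.0756]
 [-0.1366 -0.0152  0.0749]
 [-0.1362 -0.0042  0.0761]
 [-0.1361  0.0071  0.0765]
 [-0.1364  0.0195  0.0747]
 [-0.1363  0.0308  0.0751]
 [-0.1363  0.0425  0.0748]]
bar [-0.0218726  -0.1334303   0.11005185]
```

The arm is level (top at 75–76 mm along its length, orange top at 76.5 mm), so it's home. The bar is confirmed too: top at 110 mm, y −0.133. Descend and grip.

Emit:
carry_out:
  plan:
    - [0,0,-3,0,3.2]
    - [0,0,-6,0,3.2]
    - [0,0,-8.5,0,3.2]
    - [0,0,-10,0,3.2]
    - [0,0,-10.9,0,3.2]
    - [0,0,-10.9,0,3.2]
    - [0,0,-10.9,0,1]
    - [0,0,-10.9,0,0.5]
    - [0,0,-10.9,0,0.5]
    - [0,0,-10.9,0,0.5]
    - [0,0,-10.9,0,0.5]
  squeeze: 20

```text
clock: 8.25
position: [0.6005, -0.1838, 0.1524]
ee_rot: [0.128, 3.135, -0.001]
force: [-0.2, -4.9, 1.8]
width: 0.122
```

```bash
python3 - <<'E'
from h import *
st=arm.observe();print(st["position"],st["force"],st["width"]*9.18)
r=.224;a0=np.arctan2(.004,r);L=np.hypot(r,.004)
f=lambda t:RS@[0,-L*np.cos(t+a0),L*np.sin(t+a0)]
for t in np.arange(0,1.01,.05):print(round(t,2),((f(t)-f(0))*100).round(1))
E
```

```text
[ 0.60051958 -0.18379918  0.15236986] [-0.23821893 -4.94196244  1.80683675] 1.1226278784006836
0.0 [0. 0. 0.]
0.05 [0.  0.  1.1]
0.1 [0.  0.2 2.2]
0.15 [0.  0.3 3.3]
0.2 [0.  0.5 4.4]
0.25 [0.1 0.8 5.5]
0.3 [0.1 1.1 6.6]
0.35 [0.1 1.5 7.7]
0.4 [0.2 1.9 8.7]
0.45 [0.2 2.4 9.7]
0.5 [ 0.2  2.9 10.7]
0.55 [ 0.3  3.5 11.6]
0.6 [ 0.3  4.1 12.6]
0.65 [ 0.4  4.8 13.5]
0.7 [ 0.4  5.5 14.3]
0.75 [ 0.5  6.3 15.2]
0.8 [ 0.6  7.1 15.9]
0.85 [ 0.6  7.9 16.7]
0.9 [ 0.7  8.8 17.4]
0.95 [ 0.8  9.7 18.1]
1.0 [ 0.8 10.6 18.7]
```

The bar is gripped (opening 11 mm on the 12 mm bar). Lift to about 0.85 rad, then look.

Emit:
carry_out:
  plan:
    - [0,0,1.1,0,0.5]
    - [0,0.2,2.2,0,0.5]
    - [0,0.3,3.3,0,0.5]
    - [0,0.5,4.4,0,0.5]
    - [0.1,0.8,5.5,0,0.5]
    - [0.1,1.1,6.6,0,0.5]
    - [0.1,1.5,7.7,0,0.5]
    - [0.2,1.9,8.7,0,0.5]
    - [0.2,2.4,9.7,0,0.5]
    - [0.2,2.9,10.7,0,0.5]
    - [0.3,3.5,11.6,0,0.5]
    - [0.3,4.1,12.6,0,0.5]
    - [0.4,4.8,13.5,0,0.5]
    - [0.4,5.5,14.3,0,0.5]
    - [0.5,6.3,15.2,0,0.5]
    - [0.6,7.1,15.9,0,0.5]
    - [0.6,7.9,16.7,0,0.5]
    - [0.6,7.9,16.7,0,0.5]

```text
clock: 10.05
position: [0.6062, -0.1065, 0.3221]
ee_rot: [0.13, 3.134, -0.005]
force: [-3.8, -10.0, 8.2]
width: 0.124
```

```bash
python3 - <<'E'
from h import *
st=arm.observe();p=np.array(st["position"]);print(st["clock"],p,st["force"],st["width"]*9.18)
g=(p-[0,0,.047]-OS)@RS-[0,.09,.1];print("flap angle from grasp",np.arctan2(g[2],-g[1])-.018,np.hypot(g[1],g[2]))
out=[]
for n,(x0,x1,y0,y1) in dict(side=(220,290,150,215),top=(270,330,145,205)).items():
    im,d=arm.get_image(n);np.savez(n+"5.npz",im=im,d=d)
    out.append(cv2.resize(im[y0:y1,x0:x1,::-1],(390,390),interpolation=cv2.INTER_CUBIC))
    for t in(.85,.9,.95,1.):print(n,t,[proj(n,RS@[.117,.09-r*np.cos(t),.1+r*np.sin(t)]+OS).round(1).tolist() for r in(.1,.128,.16)])
cv2.imwrite("pics/c5.png",np.hstack(out))
E
```

```text
10.05 [ 0.60615988 -0.10653511  0.3220975 ] [ -3.81999551 -10.02608101   8.23044858] 1.1402522790200802
flap angle from grasp 0.8541425553966409 0.2286737541055095
side 0.85 [[[240.5, 177.3]], [[242.2, 169.6]], [[244.2, 160.9]]]
side 0.9 [[[240.0, 177.2]], [[241.7, 169.5]], [[243.5, 160.7]]]
side 0.95 [[[239.6, 177.2]], [[241.1, 169.4]], [[242.8, 160.6]]]
side 1.0 [[[239.1, 177.2]], [[240.5, 169.5]], [[242.1, 160.6]]]
top 0.85 [[[290.1, 164.0]], [[295.5, 162.8]], [[301.8, 161.3]]]
top 0.9 [[[289.0, 163.7]], [[294.1, 162.4]], [[300.1, 160.9]]]
top 0.95 [[[287.9, 163.4]], [[292.6, 162.0]], [[298.2, 160.4]]]
top 1.0 [[[286.7, 163.2]], [[291.1, 161.7]], [[296.3, 160.0]]]
```

View pics/c5.png

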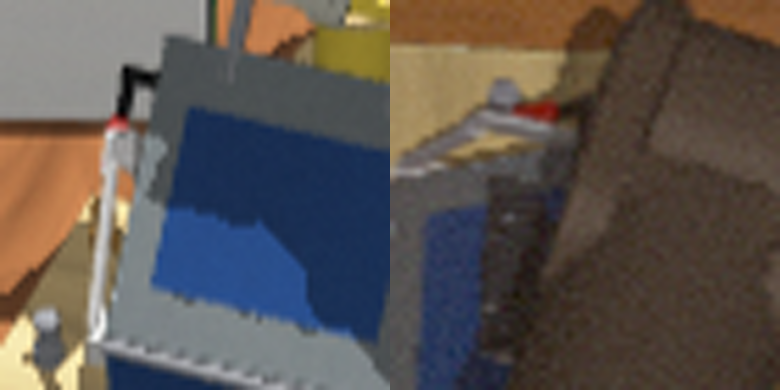

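Side view: the pointer's black inner end (crop ≈122,118) meets the red tab directly. In the top view the red tab (520–558) and the black pointer (560–590) look nearly in line. So the tab is radial, its centre is near r≈113 mm, and my earlier 0.97 was too high. I'll quantify it with masks.

```bash
python3 - <<'E'
from h import *
def rep(n,nm,c,ims):
    for x in(.117,.120):
        P=raysx(n,[c],x)[0];e=P-[0,.09,.1];print(ims,n,nm,np.round(c,2),"x",x,"ang",round(np.arctan2(e[2],-e[1]),3),"r",round(np.hypot(e[1],e[2]),4))
for n,bi in(("top",(285,300,155,168)),("side",(236,248,166,176))):
  for s in("0","5"):
    im=np.load(n+s+".npz")["im"]
    w=im.astype(float);m=np.clip(w[...,0]-1.3*np.maximum(w[...,1],w[...,2])-10,0,None); x0,x1,y0,y1=bi
    k=np.zeros_like(m);k[y0:y1,x0:x1]=m[y0:y1,x0:x1]; ys,xs=np.nonzero(k);ww=k[ys,xs]
    if n=="top": print(s,"\n",k[157:166,287:300].astype(int))
    rep(n,"red",[np.average(xs,weights=ww),np.average(ys,weights=ww)],s)
g=np.load("top5.npz")["im"].max(2);print("top V rows156-166 cols 288-306\n",g[156:167,288:306])
g=np.load("side5.npz")["im"];print("side V rows 160-174, cols 236-250\n",g.max(2)[160:175,236:250]);print((g[...,0].astype(int)-g[...,1])[160:175,236:250])
print([proj("top",RS@[.12,.09-r*np.cos(t),.1+r*np.sin(t)]+OS).round(1).tolist() for t in(.8,.85,.9,.95) for r in(.128,.15)])
E
```

```text
0 
 [[ 0  0  0  0  0  0  0  0  0  0  0  0  0]
 [ 0  0  0  0  0  0  0  0  0  0  0  0  0]
 [ 0  0  0  0  0  0  0  0  0  0  0  0  0]
 [ 0  0  0  0  0  0 18 13  0  0  0  0  0]
 [ 0  0 20 29 52 62 68 66 15  0  0  0  0]
 [ 0  0 32 42 45 59 63 75 17  0  0  0  0]
 [ 0  0  0  0  0  4 27 42 27  0  0  0  0]
 [ 0  0  0  0  0  0  0  0  0  0  0  0  0]
 [ 0  0  0  0  0  0  0  0  0  0  0  0  0]]
0 top red [292.45 161.65] x 0.117 ang 0.978 r 0.1321
0 top red [292.45 161.65] x 0.12 ang 0.924 r 0.1225
5 
 [[ 0  0  0  0  0  0  0  0  0  0  0  0  0]
 [ 0  0  0  0  0  0  0  0  0  0  0  0  0]
 [ 0  0  0  0  0  0  0  0  0  0  0  0  0]
 [ 0  0  0  0  0  0 11 26  6  0  0  0  0]
 [ 0  0 30 41 56 64 79 73 49  0  0  0  0]
 [ 0  0 30 47 57 72 76 68 60  1  0  0  0]
 [ 0  0  0  0  0  7 22 32 21  0  0  0  0]
 [ 0  0  0  0  0  0  0  0  0  0  0  0  0]
 [ 0  0  0  0  0  0  0  0  0  0  0  0  0]]
5 top red [292.58 161.57] x 0.117 ang 0.98 r 0.1333
5 top red [292.58 161.57] x 0.12 ang 0.926 r 0.1236
0 side red [240.06 171.25] x 0.117 ang 1.009 r 0.1216
0 side red [240.06 171.25] x 0.12 ang 0.937 r 0.1208
5 side red [239.52
[... 2198 characters left out ...]
-1   0   1  -1  -6  -5]
 [  1   0   1   0   1   0   0  -1   1   0   1   0  -5  -5]
 [  1  -1   0   1   0   1   0  -1   1   1   0  -3  -5  -5]
 [  1   1   1   0   9   0   0   0   1   1   0  -4  -4  -3]
 [  4   3   4  12  76  54  45   4   3   4   2  -6  -5  -6]
 [ 21  22  24  75 122  96  89  21  21  21   8  -6  -5  -6]
 [ 33  34  34  59  53  64  63  20  21  29   9  -5  -5  -5]
 [ 49  50  36   1   1   0   2   1   2  16  -1  -5  -6  -5]
 [ 68  68  51   2   1   2   2   1   1   1  -9  -8  -7  -5]
 [ 67  69  45   1   2   2   3   2   2   0  -9  -9  -9  -7]]
[[[296.9, 162.3]], [[301.4, 161.4]], [[295.5, 161.9]], [[299.9, 160.9]], [[294.1, 161.5]], [[298.2, 160.5]], [[292.7, 161.2]], [[296.5, 160.1]]]
```

```bash
python3 - <<'E'
from h import *
def show(t,n,uv,d):
    S=(pts(n,uv,d)-OS)@RS; e=S-[0,.09,.1]
    print(t)
    for u,s,E in zip(uv,S,e): print("  ",u,"x",round(s[0]*1e3,1),"r",round(np.hypot(E[1],E[2])*1e3,1),"ang",round(np.arctan2(E[2],-E[1]),3))
for s in "05":
    d=np.load("top"+s+".npz")["d"]
    show("top red "+s,"top",[[c,r] for r in(161,162) for c in range(289,296)],d)
d=np.load("top5.npz")["d"];show("top ptr","top",[[c,r] for r in(161,162) for c in range(296,301)],d)
d=np.load("side5.npz")["d"];show("side red","side",[[240,170],[241,170],[240,171],[241,171],[242,171]],d);show("side ptr","side",[[242,r] for r in range(162,169)],d)
E
```

```text
top red 0
   [289, 161] x 162.9 r 88.2 ang -0.814
   [290, 161] x 126.7 r 102.1 ang 0.879
   [291, 161] x 124.5 r 111.6 ang 0.907
   [292, 161] x 123.1 r 118.7 ang 0.917
   [293, 161] x 123.3 r 120.6 ang 0.893
   [294, 161] x 123.7 r 122.3 ang 0.868
   [295, 161] x 122.7 r 127.9 ang 0.87
   [289, 162] x 123.4 r 98.8 ang 0.894
   [290, 162] x 123.9 r 99.8 ang 0.857
   [291, 162] x 121.0 r 111.6 ang 0.906
   [292, 162] x 120.8 r 115.0 ang 0.89
   [293, 162] x 119.6 r 121.3 ang 0.896
   [294, 162] x 119.4 r 124.5 ang 0.881
   [295, 162] x 118.4 r 130.3 ang 0.883
top red 5
   [289, 161] x 163.9 r 91.1 ang -0.844
   [290, 161] x 127.0 r 101.2 ang 0.871
   [291, 161] x 125.6 r 108.2 ang 0.883
   [292, 161] x 124.0 r 115.9 ang 0.899
   [293, 161] x 124.6 r 116.9 ang 0.867
   [294, 161] x 120.9 r 130.8 ang 0.922
   [295, 161] x 123.3 r 126.2 ang 0.858
   [289, 162] x 122.8 r 100.4 ang 0.907
   [290, 162] x 122.7 r 103.5 ang 0.887
   [291, 162] x 121.0 r 111.6 ang 0.906
   [292, 162] x 120.0 r 117.4 ang 0.907
   [293, 162] x 120.0 r 120.2 ang 0.888
   [294, 162] x 118.4 r 127.8 ang 0.902
   [
[... 238 characters left out ...]
.89
   [296, 162] x 119.9 r 128.8 ang 0.838
   [297, 162] x 118.7 r 135.1 ang 0.847
   [298, 162] x 116.5 r 144.2 ang 0.871
   [299, 162] x 114.8 r 152.1 ang 0.886
   [300, 162] x 114.2 r 156.6 ang 0.882
side red
   [240, 170] x 123.3 r 125.0 ang 0.887
   [241, 170] x 117.5 r 125.9 ang 0.935
   [240, 171] x 123.0 r 121.5 ang 0.875
   [241, 171] x 114.6 r 122.9 ang 0.988
   [242, 171] x 110.5 r 123.9 ang 0.999
side ptr
   [242, 162] x 121.0 r 154.2 ang 0.911
   [242, 163] x 120.0 r 150.8 ang 0.915
   [242, 164] x 119.4 r 147.3 ang 0.913
   [242, 165] x 121.9 r 144.0 ang 0.846
   [242, 166] x 117.8 r 140.4 ang 0.914
   [242, 167] x 119.6 r 137.0 ang 0.86
   [242, 168] x 118.9 r 133.5 ang 0.856
```

Depth agrees: the red tab's upper face is at about 0.885 rad and the pointer at about 0.87, with the gripper kinematics giving 0.854. That's a difference of roughly 2 mm, inside the 10 mm limit, and the index hasn't moved. I'll settle, run final checks and hand in.

Emit:
carry_out:
  plan:
    - [0,0.1,0.1,0,0.5]
    - [0,0.1,0.1,0,0.5]
    - [0,0.1,0.1,0,0.5]
    - [0,0.1,0.1,0,0.5]
    - [0,0.1,0.1,0,0.5]
    - [0,0.1,0.1,0,0.5]

```text
clock: 10.75
position: [0.6061, -0.1062, 0.3225]
ee_rot: [0.132, 3.134, -0.006]
force: [1.8, -2.1, -0.4]
width: 0.122
```

```bash
python3 - <<'E'
from h import *
st=arm.observe();p=np.array(st["position"]);g=(p-[0,0,.047]-OS)@RS-[0,.09,.1]
print(st["clock"],"flap",np.arctan2(g[2],-g[1])-.018,np.hypot(*g[1:]),st["force"],st["width"]*9.18,np.abs(st["dq"]).max())
im,d=arm.get_image("side");b=blob(im,(3,150,110),(18,255,255),(300,330,185,212));S=(pts("side",b,d)-OS)@RS
k=(abs(S[:,0]+.135)<.02)&(S[:,2]>.05);print("orange",k.sum(),np.median(S[k],0))
t,d=arm.get_image("top");b=np.array([[c,r] for r in(161,162) for c in range(290,296)])
for nm,b in(("red",b),("ptr",np.array([[c,r] for r in(161,162) for c in range(296,300)]))):
    e=(pts("top",b,d)-OS)@RS-[0,.09,.1];print(nm,np.median(np.arctan2(e[:,2],-e[:,1])))
arm.sign_off()
E
```

```text
10.75 flap 0.8563775768836505 0.2287894459931761 [ 1.75317094 -2.1273077  -0.39943994] 1.116238926203453 0.002443546576826981
orange 28 [-0.13602972 -0.06483832  0.07456994]
red 0.8923096294914361
ptr 0.8763054216797335
the job is handed in; nothing more can be done
```

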